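# Shut the dip-pot bin past its spring catch

### The job

Shut the sliding cover of the steel dip-pot bin. With the shut fingertips, press the long spring bar on the bin's near side down and, keeping it down, push the cover's arm along past the stop pin until the cover is fully home; then let go, so that the pin springs up behind the arm. Only push the cover: do not pinch its arm or lift it, and leave the other things on the counter alone.

Things in the scene. Friction and masses are not known exactly. Their poses are not given: they have to be found in the camera images.
- bin: Fixed steel bin, 340 mm long (y, the sliding direction; +y shuts), 116 mm wide (x), deck 60 mm above the counter, guide walls with lips (to 74 mm) along both long sides; open well with white dip pots towards +y. On its -x side, facing the robot, a 44 mm high housing (x -120 to -58, y -100 to 50 mm) carries the spring catch. Origin: centre of the underside, z up. Place and yaw vary.
- cover: Loose sliding steel plate 100 mm wide (x), 200 long (y), 8 thick, about 0.55 kg, on the bin's deck held under the guide walls' lips (2 mm play each way). Origin: centre of its underside; axes as the bin's. An arm (y -28 to -12 mm, 16 to 26 mm above its underside) reaches over the near wall and the press bar. Shut: against the stop, origin at y = 60 mm in the bin's frame. Starts 45 to 75 mm short of that.
- tab (a point): Centre of the upright tab at the outer end of the cover's arm: 34 mm (x; its rear part 28 mm) by 16 mm (y) by 26 mm high, from 76 to 102 mm above the counter, at x = -97 mm in the bin's frame, right above the middle of the press bar. Push its rear (-y) face towards the bin's +y; this takes about 2 to 8 N. Its y in the bin's frame is 40 mm when the cover is shut.
- bar_top (a point): Press bar of the catch: aluminium strip 140 mm long (y -95 to 45 mm in the bin's frame), 6 mm thick, top 68 mm above the counter when up; press on the 44 mm wide part x -119 to -75 mm. Carries the stop pin. Goes straight down on springs, 14 mm, about 3 N at first, 6 N at the bottom; press it anywhere along its length, a finger may slide along it. Point: middle of its top (x -97, y -25).
- pin_top (a point): Centre of the top of the stop pin, 14 mm (x) by 12 mm (y), beside the bar's inner edge (bin frame x -75 to -61, y 17 to 29 mm), in one with the bar and always 16 mm above its face. When up its top is at 84 mm, 8 mm higher than the arm's underside, so it blocks the arm. With the cover shut, the arm's -y face is 3 mm beyond the pin.
- catch (a joint): How far bar and pin are pressed down, in m: 0 up, 0.014 bottom. From about 0.009 the arm passes over the pin; 0.011 to 0.013 is a good depth. Springs back by itself.
- shaker: Bystander: glass shaker with steel cap, 56 mm wide, 115 mm high, beyond the bin. Origin: underside.
- ramekin: Bystander: white bowl, 68 mm wide, 40 mm high, on the near side of the bin. Origin: underside.
- tin: Bystander: plain steel tin, 60 mm wide, 55 mm high, beyond the bin. Origin: underside.
- sauce: Bystander: white plastic bottle, 64 mm wide, 190 mm high, to the right. Origin: underside.
- cutter: Bystander: pizza cutter lying flat, 250 mm long, 96 mm wheel, to the left. Origin: on the counter, mid length.
- scraper: Bystander: dough scraper lying flat, 150 mm blade, wooden handle, to the right. Origin: on the counter.
- pan_gripper: Bystander: metal pan gripper lying flat, 170 mm long, to the left and back. Origin: on the counter.

How it is judged:
By the outcome, as a careful person would: the job done as asked, in the order asked, and still so for the second after the job is handed in, with the robot touching nothing.
It also fails if it takes over 32 s, if anything falls off the work surface, if the arm or the gripper's body presses on something with over 40 N, if the wrist force passes 120 N, or if a joint passes its speed limit or range.

### The arm

A 6-joint arm with a two-finger parallel gripper is mounted at the origin on the work surface. World frame = base frame: x ahead of the robot, y to its left, z up, the work surface at z = 0. Lengths are in mm, angles in rad, forces in N, time in s.
With the tool pointing down it reaches from about 375 to 975 mm from the base axis. Payload 3.8 kg.
Tool frame: the origin (TCP) lies midway between the tips of the shut fingers; the grasp point (between the pads) lies 19 mm behind it; z points along the fingers, y is the line along which they close (so a half turn about z gives the same grasp; the last joint's range is limited). The gripper opens to 88 mm and grips with 3 to 60 N. Pads are 18 mm wide; open, the fingers measure 123 mm over their backs; the gripper's body (75 mm by 187 mm) begins 45 mm behind the grasp point.
Start: joints at [-1.317, 0.264, 1.604, -0, 1.274, -0.037], TCP at [193.53, -646.656, 238.706] pointing down, gripper open.
Joint ranges: [-2.63, 2.63], [-0.94, 2.18], [0.31, 2.57], [-1.31, 4.45], [0, 2.66], [-2.55, 2.55]. Speed limits (rad/s): [2.57, 2.57, 3.14, 3.14, 3.14, 3.14].

### API

Orientations are given as a 3x3 rotation matrix whose columns are the frame's x, y, z axes.
In Python, from rig import bot gives the robot as it stands. The module is installed in compiled form; this text tells all that it offers.
- The arm moves only by the shell command python3 -m pendant 'ROWS' [FORCE]. ROWS is JSON, a list of rows, each an object of numbers: "ax", "ay", "az": the turn, a rotation vector about the tool's x, y, z in degrees; "tx", "ty", "tz": the shift along the tool's x, y, z in m; "gripper": the closure, from -1 (fully open) to 1 (shut). A call has exactly 8 rows; each row is the pose to reach, as a shift and turn from the pose commanded when the call began, along the tool's axes at that moment; what a row does not reach only later rows make up. A row lasts 1/12 s, in which the tool goes at most 41.7 mm and 7.16 degrees, less where a joint would pass 70% of its speed; a pose out of reach is approached as far as the arm can. A call with a gripper value outside its range is refused whole. The fingers move at their own pace and stop on an object; FORCE is the grip in N (left out, the last holds). Time passes only in rows, so rows that repeat a pose let the fingers close, or fill a call up. It gives the time, the measured TCP pose, the force, the opening and the grip force at its end, in the units of the state.
- bot.sense(): the state, without advancing time (a new reading comes with each control period).
- bot.grab_frame(name): name is "scene" or "side" or "wrist"; returns a dict with "color" (400x640x3 uint8, red, green, blue), "depth" (400x640 float32, mm along the optical axis (not along the pixel's ray), 0 where there is no reading), "fov_y" (degrees; the focal length in pixels is half the picture's height over the tangent of half this angle, whatever the lens; pixels are square), "cx", "cy" (the principal point, pixels), "k1" (the pictures are not rectified: a ray, as slopes to the right and down, at radius r is drawn at 1 + k1 r^2 times it, then the intrinsics apply), "R" (3x3) and "t" (3): a world point X has camera coordinates R X + t; the wrist camera has in their place "T_tool_cam" (4x4, takes a point from camera to tool coordinates, whose origin is the TCP and whose axes are the flange's). Camera axes: x right, y down, z forward; pixel columns grow to the right and rows downward; lengths in mm; the calibration is good to about 2 mm. A picture is of the moment at which its call begins: read the wrist's pose just before it.
- bot.close_job(): hands the job in; it is judged then, once.
The state is a dict: "clock": time; "qpos": joint angles; "qvel": joint speeds; "joint_efforts": joint torques, N m; "tool_pos": TCP position; "eef_rot": TCP orientation; "contact_force": force on the tool from outside, world axes, zero at the start; "moment": the same for the moment, N m; "opening": finger opening in mm; "grasp_force": force on a finger pad.
Only numpy, scipy, OpenCV 4.12 (cv2) and the standard library are available. Lean on these libraries where they do the work, as an engineer would, in place of code of your own. Each camera call takes 0.05 s, during which the arm holds its last target. There are 200 camera calls.

## Working session

There is one attempt and no reset: what is moved stays moved. The work goes in short steps, Python scripts to look and compute and a shell command to move; the robot and the scene stay as the last step left them, time stands still between calls to the robot, and variables do not carry over. Pictures are saved under pics/ and viewed, at most 10 in all, crops included, and the job is handed in when it is done.

```bash
mkdir -p pics; cat > h.py <<'E'
import numpy as np, cv2, pickle
from rig import bot
def grab(n):
    s=bot.sense(); f=bot.grab_frame(n); f['s']=s
    f['f']=200/np.tan(np.radians(f['fov_y'])/2)
    if n=='wrist':
        T=np.array(f['T_tool_cam']); R=np.array(s['eef_rot']); 
        f['Rc']=R@T[:3,:3]; f['o']=R@T[:3,3]+np.array(s['tool_pos'])
    else:
        R=np.array(f['R']); f['Rc']=R.T; f['o']=-R.T@np.array(f['t'])
    return f
def rays(f,uv):
    K=np.array([[f['f'],0,f['cx']],[0,f['f'],f['cy']],[0,0,1.]])
    uv=np.array(uv,float).reshape(-1,1,2)
    n=cv2.undistortPoints(uv,K,np.array([f['k1'],0,0,0.]) )[:,0]
    # model: distorted = n*(1+k1 r^2), as OpenCV
    return np.c_[n,np.ones(len(n))]
def onplane(f,uv,z):
    d=rays(f,uv)@f['Rc'].T; o=f['o']
    return o+d*((z-o[2])/d[:,2])[:,None]
def cloud(f):
    v,u=np.mgrid[0:400,0:640]; r=rays(f,np.c_[u.ravel(),v.ravel()])
    P=(r*f['depth'].reshape(-1,1))@f['Rc'].T+f['o']
    P[f['depth'].ravel()==0]=np.nan
    return P.reshape(400,640,3)
def save(f,name): cv2.imwrite('pics/'+name,f['color'][:,:,::-1])
E
python3 - <<'E'
from h import *
for n in ['scene','side','wrist']:
    f=grab(n); save(f,n+'0.png'); pickle.dump(f,open(n+'0.pkl','wb'))
    print(n,f['o'],f['Rc'][:,2],f['fov_y'],f['k1'])
s=bot.sense(); print(s['clock'],s['eef_rot'],s['opening'])
a=cv2.imread('pics/scene0.png');b=cv2.imread('pics/side0.png')
E
```

```text
scene [1628.45191002 -293.76043487  837.9722341 ] [-0.79645464  0.20757153 -0.56795605] 43.68779325606101 0.034606137132091215
side [104.53799852 824.0118213  635.24586109] [ 0.44574297 -0.74166158 -0.50124974] 55.66213339270283 -0.09293493725493698
wrist [ 273.93906096 -621.3887669   384.02424463] [-0.30750266 -0.08959645 -0.94731969] 61.896464750725514 -0.04951486844308462
0.15 [[ 9.58025545e-01  2.86682543e-01 -4.17167920e-04]
 [ 2.86682840e-01 -9.58024209e-01  1.60121276e-03]
 [ 5.93827802e-05 -1.65359761e-03 -9.99998631e-01]] 88.08811825036305
```

View pics/scene0.png

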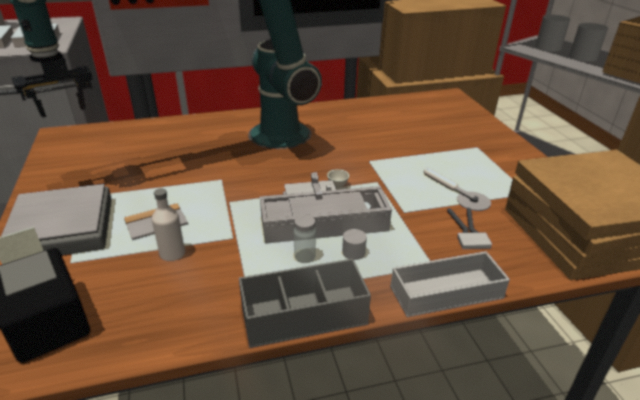

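View pics/side0.png

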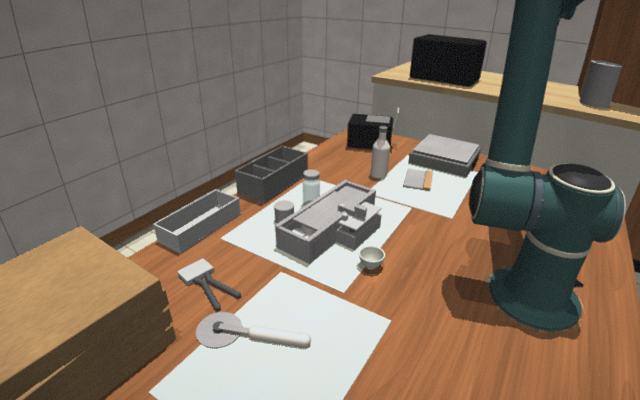

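The scene view shows the bin around (325,210), with the tab at (316,183). In the side view the bin is around (330,220), the tab near (352,208) and the ramekin at (372,258). Next I'll use depth to get the bin pose.

```bash
python3 - <<'E'
from h import *
c=[]
for n,(u0,u1,v0,v1) in {'scene':(245,400,165,250),'side':(265,390,175,265)}.items():
    f=pickle.load(open(n+'0.pkl','rb')); P=cloud(f)[v0:v1,u0:u1].reshape(-1,3)
    P=P[~np.isnan(P[:,0])]; 
    B=P[(P[:,2]>64)&(P[:,2]<80)]; r=cv2.minAreaRect(B[:,:2].astype(np.float32)); print(n,len(B),r, cv2.boxPoints(r).round().tolist())
    T=P[(P[:,2]>92)&(P[:,2]<108)]; print(len(T),np.median(T,0),T.min(0),T.max(0))
    h,e=np.histogram(P[:,2],bins=np.arange(-4,120,4)); print(dict(zip(e[:-1].tolist(),h.tolist())))
    im=f['color'][v0:v1,u0:u1,::-1]; c.append(cv2.resize(im,(780,int(780*(v1-v0)/(u1-u0)*.999)),interpolation=cv2.INTER_CUBIC))
cv2.imwrite('pics/c_side.png',c[1])
E
```

```text
scene 3222 ((559.5765991210938, 7.3084564208984375), (260.8490295410156, 354.3815002441406), 17.139881134033203) [[383.0, 138.0], [487.0, -200.0], [736.0, -124.0], [632.0, 215.0]]
169 [700.40319583 -61.19700095 101.13346967] [452.50588706 -96.23341203  92.14849269] [714.93796335  18.50899293 107.94902823]
{-4: 481, 0: 3956, 4: 1465, 8: 122, 12: 117, 16: 135, 20: 165, 24: 162, 28: 183, 32: 214, 36: 231, 40: 235, 44: 205, 48: 213, 52: 283, 56: 469, 60: 607, 64: 471, 68: 1569, 72: 832, 76: 350, 80: 51, 84: 107, 88: 80, 92: 47, 96: 35, 100: 42, 104: 45, 108: 25, 112: 81}
side 2778 ((639.6192626953125, 8.713943481445312), (344.7449035644531, 378.24853515625), 85.33048248291016) [[437.0, -148.0], [814.0, -178.0], [842.0, 165.0], [465.0, 196.0]]
141 [486.98338811   5.61991518 100.51818953] [456.0697838  -82.22470776  92.06552428] [706.4714451   22.88296524 107.86831902]
{-4: 75, 0: 3255, 4: 864, 8: 199, 12: 207, 16: 215, 20: 221, 24: 236, 28: 266, 32: 268, 36: 375, 40: 302, 44: 424, 48: 179, 52: 197, 56: 282, 60: 411, 64: 296, 68: 1588, 72: 609, 76: 285, 80: 82, 84: 107, 88: 64, 92: 34, 96: 33, 100: 49, 104: 25, 108: 23, 112: 15}
```

View pics/c_side.png

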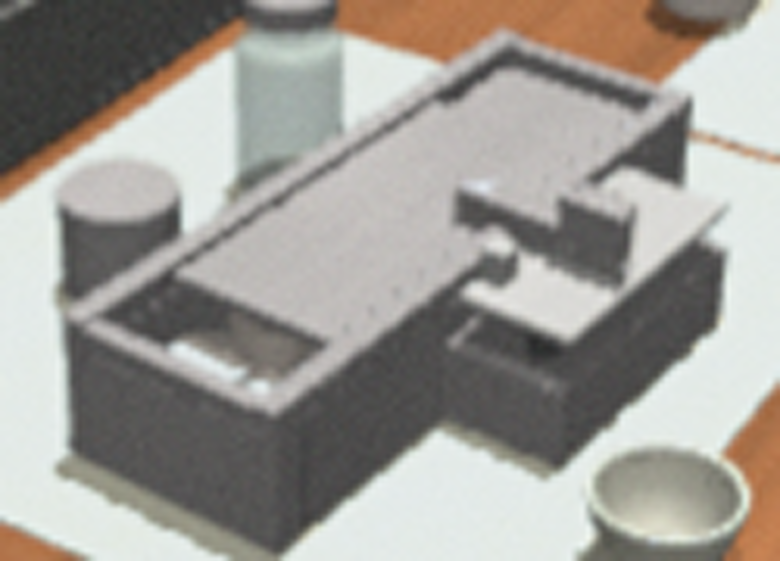

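The crop shows the bin rim corners at crop pixels (278,410), (72,318), (508,32) and (690,98). The bar's outer edge runs from (728,208) to (572,345), the tab's top edge is at (562–632, 195–215), and the pin is at (497,245). Casting rays on the corners.

```bash
python3 - <<'E'
from h import *
f=pickle.load(open('side0.pkl','rb'))
q=lambda p:np.array(p)/6.24+[265,175]
rim=onplane(f,q([[278,411],[70,319],[508,31],[692,98]]),74)[:,:2]
print(rim.round(1).tolist())
model=np.array([[-58,170],[58,170],[58,-170],[-58,-170.]])
print('ctr',rim.mean(0))
A=rim-rim.mean(0); H=model.T@A; U,S,Vt=np.linalg.svd(H); R=(U@Vt).T; t=rim.mean(0)
yaw=np.degrees(np.arctan2(R[1,0],R[0,0])); print('yaw',yaw,(model@R.T+t-rim).round(1).tolist())
for nm,p,z in [('barnear-y',[729,207],68),('barnear+y',[572,347],68),('tab+y in',[560,196],102),('tab+y out',[633,218],102),('pin',[497,240],84)]:
    w=onplane(f,q([p]),z)[0,:2]; print(nm,w.round(1),((w-t)@R).round(1))
# depth: plates
for n in ['scene','side']:
    P=cloud(pickle.load(open(n+'0.pkl','rb'))).reshape(-1,3); L=np.c_[(P[:,:2]-t)@R,P[:,2]]
    s=L[(abs(L[:,0]+97)<25)&(abs(L[:,1])<100)&(L[:,2]>84)&(L[:,2]<110)]; print(n,len(s),np.percentile(s,[5,50,95],axis=0).round(1).tolist())
    s=L[(abs(L[:,0])<100)&(abs(L[:,1])<200)&(L[:,2]>50)&(L[:,2]<80)]; print(np.percentile(s,[1,99],axis=0).round(1).tolist())
    s=L[(L[:,0]<-62)&(L[:,0]>-200)&(L[:,1]<-90)&(L[:,1]>-250)&(L[:,2]>15)&(L[:,2]<130)];print('obst behind',len(s))
E
```

```text
[[524.7, 185.0], [634.1, 178.4], [607.5, -159.4], [495.9, -146.0]]
ctr [565.55390581  14.48597007]
yaw -4.783733588473775 [[-2.8, 3.7], [3.4, 0.6], [1.7, -0.3], [-2.3, -4.1]]
barnear-y [441. -69.] [-117.1  -93.6]
barnear+y [450.2  72.8] [-119.8   48.5]
tab+y in [487.2  17. ] [-78.2  -4. ]
tab+y out [452.2  16. ] [-113.1   -7.9]
pin [506.1  38.4] [-61.3  18.9]
scene 79 [[-104.2, -20.7, 86.3], [-81.2, -13.4, 101.2], [-74.5, -4.9, 106.0]]
[[-94.8, -169.0, 51.2], [66.2, 164.3, 78.1]]
obst behind 32
side 108 [[-108.1, -16.5, 86.2], [-92.9, -5.2, 98.5], [-76.8, -2.1, 104.6]]
[[-97.0, -165.3, 51.1], [62.2, 170.7, 77.8]]
obst behind 33
```

```bash
python3 -m pendant '[{"tx":0.026,"ty":-0.031,"tz":0.003,"az":2.7,"gripper":1},{"tx":0.052,"ty":-0.062,"tz":0.006,"az":5.4,"gripper":1},{"tx":0.078,"ty":-0.093,"tz":0.009,"az":8.1,"gripper":1},{"tx":0.104,"ty":-0.124,"tz":0.012,"az":10.8,"gripper":1},{"tx":0.130,"ty":-0.155,"tz":0.015,"az":13.5,"gripper":1},{"tx":0.156,"ty":-0.186,"tz":0.018,"az":16.2,"gripper":1},{"tx":0.182,"ty":-0.217,"tz":0.021,"az":18.9,"gripper":1},{"tx":0.208,"ty":-0.248,"tz":0.024,"az":21.5,"gripper":1}]' 20
cat > go.py <<'E'
import sys
from h import *
# bin pose estimate: centre, yaw
import json; c,yaw=json.load(open('bin.json'))
def B(p):
    a=np.radians(yaw); return np.array(c)+np.array([[np.cos(a),-np.sin(a)],[np.sin(a),np.cos(a)]])@np.array(p)
def to(x,y,z):
    s=bot.sense(); R=np.array(s['eef_rot']); p=np.array(s['tool_pos'])
    d=np.r_[B([x,y]),z]-p; a=np.degrees(np.arctan2(R[1,1],R[0,1]))
    a2=np.radians(yaw); q=(p[:2]-np.array(c))@np.array([[np.cos(a2),-np.sin(a2)],[np.sin(a2),np.cos(a2)]])
    print('tool',p.round(1),'in bin',q.round(1),'shift',(R.T@d).round(1),'az',round((a-(yaw-90)+180)%360-180,2),'t',s['clock'],'F',np.round(s['contact_force'],1),'open',round(s['opening'],1),'tilt',R[:,2].round(4))
if __name__=='__main__': to(*map(float,sys.argv[1:4]))
E
echo '[[565.5,14.5],-4.8]' > bin.json; python3 go.py -97 -60 180
```

```text
tool [ 193.4 -646.2  237.7] in bin [-315.5 -689.5] shift [ 433.7 -505.8   58.6] az 21.46 t 0.15 F [-0.6 -0.1  0.5] open 88.1 tilt [-4.0e-04  1.6e-03 -1.0e+00]invalid input at $[0]: expected keys ax, ay, az, tx, ty, tz, gripper
```

All keys are required.

```bash
python3 -m pendant '[{"ax":0,"ay":0,"tx":0.026,"ty":-0.031,"tz":0.003,"az":2.7,"gripper":1},{"ax":0,"ay":0,"tx":0.052,"ty":-0.062,"tz":0.006,"az":5.4,"gripper":1},{"ax":0,"ay":0,"tx":0.078,"ty":-0.093,"tz":0.009,"az":8.1,"gripper":1},{"ax":0,"ay":0,"tx":0.104,"ty":-0.124,"tz":0.012,"az":10.8,"gripper":1},{"ax":0,"ay":0,"tx":0.130,"ty":-0.155,"tz":0.015,"az":13.5,"gripper":1},{"ax":0,"ay":0,"tx":0.156,"ty":-0.186,"tz":0.018,"az":16.2,"gripper":1},{"ax":0,"ay":0,"tx":0.182,"ty":-0.217,"tz":0.021,"az":18.9,"gripper":1},{"ax":0,"ay":0,"tx":0.208,"ty":-0.248,"tz":0.024,"az":21.5,"gripper":1}]' 20
python3 go.py -97 -60 180
```

```text
clock: 0.82
tool_pos: [321.8, -347.4, 214.3]
eef_rot: [[0.996, -0.087, 0.0], [-0.087, -0.996, 0.0], [0.0, -0.0, -1.0]]
contact_force: [0.6, 0.1, -0.4]
opening: 37.5
grasp_force: 0.0
tool [ 321.8 -347.4  214.3] in bin [-212.5 -381.1] shift [ 114.4 -321.5   34.4] az -0.21 t 0.8167 F [ 0.6  0.1 -0.4] open 37.5 tilt [ 0.e+00  2.e-04 -1.e+00]
```

```bash
python3 -m pendant '[{"ax":0,"ay":0,"tx":0.014,"ty":-0.038,"tz":0.004,"az":0,"gripper":1},{"ax":0,"ay":0,"tx":0.028,"ty":-0.076,"tz":0.008,"az":0,"gripper":1},{"ax":0,"ay":0,"tx":0.042,"ty":-0.114,"tz":0.012,"az":0,"gripper":1},{"ax":0,"ay":0,"tx":0.056,"ty":-0.152,"tz":0.016,"az":0,"gripper":1},{"ax":0,"ay":0,"tx":0.070,"ty":-0.190,"tz":0.020,"az":0,"gripper":1},{"ax":0,"ay":0,"tx":0.084,"ty":-0.228,"tz":0.024,"az":0,"gripper":1},{"ax":0,"ay":0,"tx":0.1,"ty":-0.266,"tz":0.028,"az":0,"gripper":1},{"ax":0,"ay":0,"tx":0.114,"ty":-0.290,"tz":0.034,"az":0,"gripper":1}]' 20
python3 go.py -97 -60 180
python3 - <<'E'
from h import *
f=grab('wrist'); save(f,'w1.png'); pickle.dump(f,open('w1.pkl','wb'))
E
```

```text
clock: 1.48
tool_pos: [460.4, -66.9, 180.9]
eef_rot: [[0.997, -0.083, 0.001], [-0.083, -0.997, 0.001], [0.001, -0.001, -1.0]]
contact_force: [-0.4, -0.0, -0.2]
opening: 0.5
grasp_force: 0.0
tool [460.4 -66.9 180.9] in bin [-97.9 -89.9] shift [  0.9 -29.9   0.9] az 0.06 t 1.4833 F [-0.4 -0.  -0.2] open 0.5 tilt [ 1.1e-03  7.0e-04 -1.0e+00]
```

View pics/w1.png

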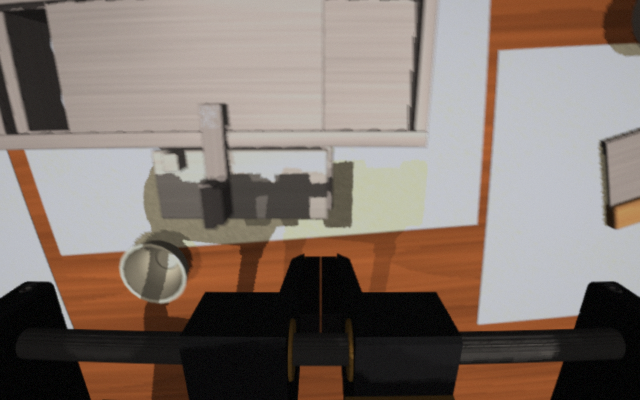

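The wrist view shows the near rim edge at v≈147 with its −y corner at (427,146). The tab top is at u 203–228, v 180–226, and the bar's outer edge is at v≈218 with its −y end at u≈331. I'll refine the bin pose from these.

```bash
python3 - <<'E'
from h import *
import go
f=pickle.load(open('w1.pkl','rb'))
P=cloud(f)
def loc(w):
    a=np.radians(go.yaw); return (np.array(w)[...,:2]-go.c)@np.array([[np.cos(a),-np.sin(a)],[np.sin(a),np.cos(a)]])
for nm,p,z in [('rim+y',[30,149],74),('rim-y',[427,146],74),('tab -y out',[228,226],102),('tab+y out',[204,226],102),('bar-y out',[331,218],68),('bar-y in',[331,150],68),('bar+y out',[162,218],68),('bar+y in',[153,150],68)]:
    w=onplane(f,[p],z); print(nm,w[0].round(1),loc(w)[0].round(1), 'depth',P[p[1],p[0]].round(0))
L=np.dstack([loc(P),P[:,:,2]]).reshape(-1,3)
for nm,m in [('tabtop',(L[:,2]>97)&(L[:,2]<107)&(L[:,0]<-72)&(abs(L[:,1])<60)),('bar',(abs(L[:,2]-68)<4)&(L[:,0]<-76)&(L[:,0]>-150)&(abs(L[:,1])<120)),('rim',(abs(L[:,2]-74)<4)&(L[:,0]<-40)&(L[:,0]>-70))]:
    s=L[m]; print(nm,len(s),np.percentile(s,[3,50,97],axis=0).round(1).tolist())
# rim edge slope
g=cv2.cvtColor(f['color'],cv2.COLOR_RGB2GRAY)
E
```

```text
rim+y [525.9 159.   74. ] [-51.6 140.7] depth [526. 159.  74.]
rim-y [ 500.8 -150.5   74. ] [ -50.7 -169.9] depth [ 501. -150.   75.]
tab -y out [459.1   2.  102. ] [-105.   -21.4] depth [421.  35.   2.]
tab+y out [460.5  19.7 102. ] [-105.    -3.6] depth [424.  61.   2.]
bar-y out [446.4 -73.5  68. ] [-111.3  -97.7] depth [422. -74.   3.]
bar-y in [502.6 -77.6  68. ] [-54.9 -97.1] depth [499. -78.  45.]
bar+y out [458.  68.  68.] [-111.6   44.3] depth [436. 105.   1.]
bar+y in [514.8  61.9  68. ] [-54.5  43. ] depth [507.  97.   0.]
tabtop 1011 [[-105.8, -20.3, 98.6], [-89.9, -12.4, 102.3], [-75.2, -4.7, 103.6]]
bar 5940 [[-111.5, -92.7, 67.1], [-93.7, -39.6, 68.4], [-77.0, 39.5, 69.7]]
rim 6810 [[-52.5, -161.3, 72.7], [-46.3, 1.7, 74.5], [-40.5, 154.1, 75.9]]
```

```bash
echo '[[573,13.9],-4.8]' > bin.json; python3 go.py -97 -62 74
```

```text
tool [462.1 -64.5 179.7] in bin [-104.   -87.4] shift [  6.9 -25.  105.8] az 0.13 t 1.5333 F [ 2.4  1.7 -0.3] open 0.1 tilt [ 0.0014  0.0033 -1.    ]
```

```bash
python3 -m pendant '[{"ax":0,"ay":0,"tx":0.004,"ty":-0.013,"tz":0.020,"az":0,"gripper":1},{"ax":0,"ay":0,"tx":0.0075,"ty":-0.026,"tz":0.045,"az":0,"gripper":1},{"ax":0,"ay":0,"tx":0.0075,"ty":-0.026,"tz":0.070,"az":0,"gripper":1},{"ax":0,"ay":0,"tx":0.0075,"ty":-0.026,"tz":0.090,"az":0,"gripper":1},{"ax":0,"ay":0,"tx":0.0075,"ty":-0.026,"tz":0.100,"az":0,"gripper":1},{"ax":0,"ay":0,"tx":0.0075,"ty":-0.026,"tz":0.104,"az":0,"gripper":1},{"ax":0,"ay":0,"tx":0.0075,"ty":-0.026,"tz":0.104,"az":0,"gripper":1},{"ax":0,"ay":0,"tx":0.0075,"ty":-0.026,"tz":0.104,"az":0,"gripper":1}]' 20
python3 go.py -97 -62 57
python3 - <<'E'
from h import *
f=grab('wrist'); save(f,'w2.png'); pickle.dump(f,open('w2.pkl','wb'))
E
python3 go.py -97 -62 57
```

```text
clock: 2.2
tool_pos: [470.1, -45.2, 77.5]
eef_rot: [[0.996, -0.085, 0.001], [-0.085, -0.996, -0.0], [0.001, 0.0, -1.0]]
contact_force: [-0.0, -0.4, -0.4]
opening: 0.4
grasp_force: 0.0
tool [470.1 -45.2  77.5] in bin [-97.6 -67.5] shift [ 0.6 -5.5 20.5] az -0.07 t 2.2 F [-0.  -0.4 -0.4] open 0.4 tilt [ 1.1e-03 -2.0e-04 -1.0e+00]
tool [470.5 -45.3  78. ] in bin [-97.2 -67.5] shift [ 0.1 -5.5 21. ] az -0.07 t 2.25 F [ 0.4 -0.   0.3] open 0.5 tilt [ 2.2e-03 -4.0e-04 -1.0e+00]
```

View pics/w2.png

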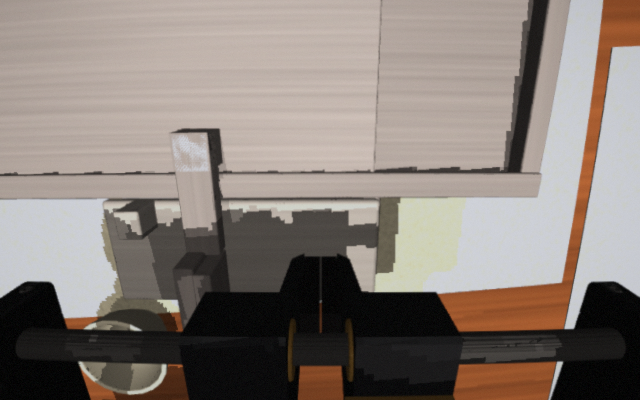

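The close view shows the shut fingertips at (320,300), over the bar behind the tab (195,275), with clear space between. Pressing now.

```bash
python3 -m pendant '[{"ax":0,"ay":0,"tx":0,"ty":0,"tz":0.004,"az":0,"gripper":1},{"ax":0,"ay":0,"tx":0,"ty":0,"tz":0.008,"az":0,"gripper":1},{"ax":0,"ay":0,"tx":0,"ty":0,"tz":0.012,"az":0,"gripper":1},{"ax":0,"ay":0,"tx":0,"ty":0,"tz":0.015,"az":0,"gripper":1},{"ax":0,"ay":0,"tx":0,"ty":0,"tz":0.018,"az":0,"gripper":1},{"ax":0,"ay":0,"tx":0,"ty":0,"tz":0.021,"az":0,"gripper":1},{"ax":0,"ay":0,"tx":0,"ty":0,"tz":0.021,"az":0,"gripper":1},{"ax":0,"ay":0,"tx":0,"ty":0,"tz":0.021,"az":0,"gripper":1}]' 20
python3 go.py -97 14 56
python3 - <<'E'
from h import *
f=grab('wrist'); save(f,'w3.png'); pickle.dump(f,open('w3.pkl','wb'))
P=cloud(f); import go
a=np.radians(go.yaw); L=np.dstack([(P[:,:,:2]-go.c)@np.array([[np.cos(a),-np.sin(a)],[np.sin(a),np.cos(a)]]),P[:,:,2]]).reshape(-1,3)
for x0,x1,y0,y1,z0,z1 in [(-85,-77,-60,-25,45,75),(-85,-77,0,15,45,75),(-74,-62,18,28,60,90)]:
    s=L[(L[:,0]>x0)&(L[:,0]<x1)&(L[:,1]>y0)&(L[:,1]<y1)&(L[:,2]>z0)&(L[:,2]<z1)]; print(len(s),np.percentile(s[:,2],[10,50,90]).round(1) if len(s) else '')
E
```

```text
clock: 2.92
tool_pos: [470.5, -45.1, 56.3]
eef_rot: [[0.996, -0.084, 0.002], [-0.084, -0.996, -0.001], [0.002, 0.0, -1.0]]
contact_force: [0.2, -0.9, 6.2]
opening: 0.5
grasp_force: 2.9
tool [470.5 -45.1  56.3] in bin [-97.2 -67.4] shift [  0.1 -81.4   0.3] az -0.03 t 2.9167 F [ 0.2 -0.9  6.2] open 0.5 tilt [ 1.9e-03 -5.0e-04 -1.0e+00]
1103 [55.7 56.4 57.2]
124 [55.7 56.5 57. ]
618 [69.3 72.3 73.2]
```

Force is 6.2 N and the bar is at 56.4 mm, so it's pressed 11.6 mm; the pin top at 72 mm clears the arm's underside at 76 mm. Sliding now.

```bash
python3 -m pendant '[{"ax":0,"ay":0,"tx":0,"ty":-0.006,"tz":0,"az":0,"gripper":1},{"ax":0,"ay":0,"tx":0,"ty":-0.012,"tz":0,"az":0,"gripper":1},{"ax":0,"ay":0,"tx":0,"ty":-0.018,"tz":0,"az":0,"gripper":1},{"ax":0,"ay":0,"tx":0,"ty":-0.024,"tz":0,"az":0,"gripper":1},{"ax":0,"ay":0,"tx":0,"ty":-0.029,"tz":0,"az":0,"gripper":1},{"ax":0,"ay":0,"tx":0,"ty":-0.034,"tz":0,"az":0,"gripper":1},{"ax":0,"ay":0,"tx":0,"ty":-0.039,"tz":0,"az":0,"gripper":1},{"ax":0,"ay":0,"tx":0,"ty":-0.044,"tz":0,"az":0,"gripper":1}]'
python3 go.py -97 14 56
```

```text
clock: 3.63
tool_pos: [473.8, -2.1, 56.4]
eef_rot: [[0.997, -0.083, 0.001], [-0.083, -0.997, -0.003], [0.001, 0.002, -1.0]]
contact_force: [-1.1, -7.0, 7.0]
opening: 0.4
grasp_force: 4.0
tool [473.8  -2.1  56.4] in bin [-97.5 -24.2] shift [  0.6 -38.2   0.3] az 0.02 t 3.6333 F [-1.1 -7.   7. ] open 0.4 tilt [ 0.001  -0.0025 -1.    ]
```

```bash
python3 -m pendant '[{"ax":0,"ay":0,"tx":0,"ty":-0.004,"tz":0,"az":0,"gripper":1},{"ax":0,"ay":0,"tx":0,"ty":-0.008,"tz":0,"az":0,"gripper":1},{"ax":0,"ay":0,"tx":0,"ty":-0.012,"tz":0,"az":0,"gripper":1},{"ax":0,"ay":0,"tx":0,"ty":-0.016,"tz":0,"az":0,"gripper":1},{"ax":0,"ay":0,"tx":0,"ty":-0.020,"tz":0,"az":0,"gripper":1},{"ax":0,"ay":0,"tx":0,"ty":-0.024,"tz":0,"az":0,"gripper":1},{"ax":0,"ay":0,"tx":0,"ty":-0.028,"tz":0,"az":0,"gripper":1},{"ax":0,"ay":0,"tx":0,"ty":-0.031,"tz":0,"az":0,"gripper":1}]'
python3 go.py -97 14 56
python3 - <<'E'
from h import *
f=grab('wrist'); save(f,'w4.png'); pickle.dump(f,open('w4.pkl','wb'))
E
```

```text
clock: 4.3
tool_pos: [476.3, 28.8, 56.4]
eef_rot: [[0.997, -0.083, 0.001], [-0.083, -0.997, -0.002], [0.001, 0.002, -1.0]]
contact_force: [-0.5, -7.2, 5.9]
opening: 0.4
grasp_force: 4.1
tool [476.3  28.8  56.4] in bin [-97.6   6.8] shift [ 0.6 -7.2  0.4] az 0.02 t 4.3 F [-0.5 -7.2  5.9] open 0.4 tilt [ 8.0e-04 -2.4e-03 -1.0e+00]
```

View pics/w4.png

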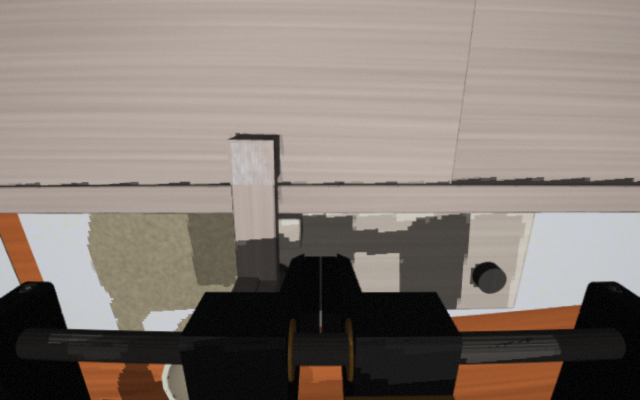

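The arm (u 232–278) has passed the pin, which shows at (290,232). Creeping on towards the stop.

```bash
python3 -m pendant '[{"ax":0,"ay":0,"tx":0,"ty":-0.001,"tz":0,"az":0,"gripper":1},{"ax":0,"ay":0,"tx":0,"ty":-0.002,"tz":0,"az":0,"gripper":1},{"ax":0,"ay":0,"tx":0,"ty":-0.003,"tz":0,"az":0,"gripper":1},{"ax":0,"ay":0,"tx":0,"ty":-0.004,"tz":0,"az":0,"gripper":1},{"ax":0,"ay":0,"tx":0,"ty":-0.005,"tz":0,"az":0,"gripper":1},{"ax":0,"ay":0,"tx":0,"ty":-0.0055,"tz":0,"az":0,"gripper":1},{"ax":0,"ay":0,"tx":0,"ty":-0.006,"tz":0,"az":0,"gripper":1},{"ax":0,"ay":0,"tx":0,"ty":-0.006,"tz":0,"az":0,"gripper":1}]'
python3 go.py -97 14 56
```

```text
clock: 5.02
tool_pos: [476.8, 34.7, 56.3]
eef_rot: [[0.997, -0.083, 0.001], [-0.083, -0.997, -0.002], [0.001, 0.002, -1.0]]
contact_force: [-0.6, -5.4, 7.0]
opening: 0.4
grasp_force: 3.8
tool [476.8  34.7  56.3] in bin [-97.6  12.6] shift [ 0.6 -1.4  0.3] az 0.01 t 5.0167 F [-0.6 -5.4  7. ] open 0.4 tilt [ 8.0e-04 -2.3e-03 -1.0e+00]
```

Not at the stop yet, so another 3 mm.

```bash
python3 -m pendant '[{"ax":0,"ay":0,"tx":0,"ty":-0.0005,"tz":0,"az":0,"gripper":1},{"ax":0,"ay":0,"tx":0,"ty":-0.001,"tz":0,"az":0,"gripper":1},{"ax":0,"ay":0,"tx":0,"ty":-0.0015,"tz":0,"az":0,"gripper":1},{"ax":0,"ay":0,"tx":0,"ty":-0.002,"tz":0,"az":0,"gripper":1},{"ax":0,"ay":0,"tx":0,"ty":-0.0025,"tz":0,"az":0,"gripper":1},{"ax":0,"ay":0,"tx":0,"ty":-0.003,"tz":0,"az":0,"gripper":1},{"ax":0,"ay":0,"tx":0,"ty":-0.003,"tz":0,"az":0,"gripper":1},{"ax":0,"ay":0,"tx":0,"ty":-0.003,"tz":0,"az":0,"gripper":1}]'
python3 go.py -97 14 56
```

```text
clock: 5.68
tool_pos: [476.9, 35.6, 56.4]
eef_rot: [[0.997, -0.082, 0.0], [-0.082, -0.997, -0.006], [0.001, 0.006, -1.0]]
contact_force: [-2.0, -15.0, 7.8]
opening: 0.2
grasp_force: 8.8
tool [476.9  35.6  56.4] in bin [-97.6  13.6] shift [ 0.6 -0.4  0.4] az 0.07 t 5.6833 F [ -2.  -15.    7.8] open 0.2 tilt [ 3.0e-04 -5.7e-03 -1.0e+00]
```

It has hit the stop: force rose to 15 N and motion stalled at y = 13.6. I'll back off the tab while still pressing, then lift.

```bash
python3 -m pendant '[{"ax":0,"ay":0,"tx":0,"ty":0.003,"tz":0,"az":0,"gripper":1},{"ax":0,"ay":0,"tx":0,"ty":0.006,"tz":0,"az":0,"gripper":1},{"ax":0,"ay":0,"tx":0,"ty":0.010,"tz":0,"az":0,"gripper":1},{"ax":0,"ay":0,"tx":0,"ty":0.010,"tz":-0.005,"az":0,"gripper":1},{"ax":0,"ay":0,"tx":0,"ty":0.010,"tz":-0.012,"az":0,"gripper":1},{"ax":0,"ay":0,"tx":0,"ty":0.010,"tz":-0.025,"az":0,"gripper":1},{"ax":0,"ay":0,"tx":0,"ty":0.010,"tz":-0.050,"az":0,"gripper":1},{"ax":0,"ay":0,"tx":0,"ty":0.010,"tz":-0.080,"az":0,"gripper":1}]'
python3 -m pendant '[{"ax":0,"ay":0,"tx":0,"ty":0.01,"tz":-0.03,"az":0,"gripper":1},{"ax":0,"ay":0,"tx":-0.01,"ty":0.03,"tz":-0.05,"az":0,"gripper":1},{"ax":0,"ay":0,"tx":-0.02,"ty":0.05,"tz":-0.05,"az":0,"gripper":1},{"ax":0,"ay":0,"tx":-0.03,"ty":0.06,"tz":-0.05,"az":0,"gripper":1},{"ax":0,"ay":0,"tx":-0.03,"ty":0.06,"tz":-0.05,"az":0,"gripper":1},{"ax":0,"ay":0,"tx":-0.03,"ty":0.06,"tz":-0.05,"az":0,"gripper":1},{"ax":0,"ay":0,"tx":-0.03,"ty":0.06,"tz":-0.05,"az":0,"gripper":1},{"ax":0,"ay":0,"tx":-0.03,"ty":0.06,"tz":-0.05,"az":0,"gripper":1}]'
python3 - <<'E'
from h import *
f=grab('wrist'); save(f,'w5.png'); pickle.dump(f,open('w5.pkl','wb'))
P=cloud(f); import go
a=np.radians(go.yaw); L=np.dstack([(P[:,:,:2]-go.c)@np.array([[np.cos(a),-np.sin(a)],[np.sin(a),np.cos(a)]]),P[:,:,2]]).reshape(-1,3)
for n,x0,x1,y0,y1,z0,z1 in [('bar',-110,-80,-60,15,45,75),('pin',-74,-62,15,28,76,90),('tab',-115,-78,20,60,96,107)]:
    s=L[(L[:,0]>x0)&(L[:,0]<x1)&(L[:,1]>y0)&(L[:,1]<y1)&(L[:,2]>z0)&(L[:,2]<z1)]; print(n,len(s),np.percentile(s,[3,50,97],axis=0).round(1).tolist() if len(s) else '')
E
```

```text
clock: 6.35
tool_pos: [472.6, 28.9, 134.2]
eef_rot: [[0.996, -0.084, -0.007], [-0.084, -0.996, -0.0], [-0.007, 0.001, -1.0]]
contact_force: [1.2, -0.8, 0.2]
opening: 0.9
grasp_force: 0.0
clock: 7.02
tool_pos: [440.4, -27.7, 184.8]
eef_rot: [[0.996, -0.084, -0.002], [-0.084, -0.996, 0.001], [-0.002, -0.0, -1.0]]
contact_force: [0.6, 0.6, 1.0]
opening: 0.4
grasp_force: 0.0
bar 3500 [[-109.1, -57.7, 67.1], [-94.4, -22.5, 68.5], [-80.8, 12.7, 69.8]]
pin 282 [[-73.5, 16.2, 77.8], [-68.4, 20.9, 84.3], [-62.9, 27.2, 85.6]]
tab 1065 [[-113.3, 31.8, 97.1], [-97.7, 39.6, 102.4], [-82.9, 47.3, 103.7]]
```

View pics/w5.png

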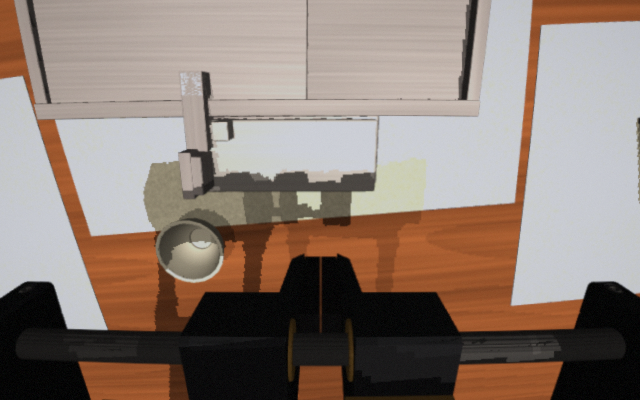

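The cover is home: the tab is at y ≈ 39.6 mm, the bar is up at 68 mm, and the pin is up at 84 mm behind the arm at (222,130). The arm is clear of everything.

```bash
python3 -c "
from rig import bot
print(bot.close_job())"
```

```text
the job is handed in; nothing more can be done
None
```

The cover is fully shut with the stop pin sprung up behind its arm, no other item on the counter was moved by the robot, and the job was handed in after about 7 s of robot time.

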